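Fit the carousel handle, turn the blue balloon weight to the front and hold it

ROBOT

A 6-joint arm with a two-finger parallel gripper is mounted at the origin on a cart in front of the work surface, level with it; the furniture and walls round the work are solid. World frame = base frame: x ahead of the robot, y to its left, z up, the work surface at z = 0. Lengths are in m, angles in rad, forces in N, time in s.
With the tool pointing down it reaches from about 0.35 to 0.875 m from the base axis. Payload 4.2 kg.
Tool frame: the origin (TCP) lies on the centre line of the jaws, within the pads' length; the fingertips stand 14 mm ahead of it and the grasp point (between the pads) lies 5 mm behind it (manip.tip_reach is the distance from the TCP to the fingertips, in m); z points along the fingers, y is the line along which they close (so a half turn about z gives the same grasp; the last joint's range is limited). The gripper opens to 85 mm and grips with 20 to 120 N. Pads are 22 mm wide; open, the fingers measure 114 mm over their backs; the gripper's body (76 mm by 85 mm) begins 54 mm behind the grasp point. The pads swing forward as they close: fully open they stand 13 mm farther back than shut.
Start: joints at [-0.87, 0.385, 0.008, 0, -1.194, -0.259], TCP at [0.267, -0.565, 0.22] pointing down, gripper open.
Joint ranges: [-3.14, 3.14], [-1.21, 2.06], [-1.07, 1.41], [-3.16, 2.05], [-2.99, -0.16], [-3.1, 3.1]. Speed limits (rad/s): [2.79, 2.79, 3.14, 3.14, 3.14, 3.14].

INTERFACE

Orientations are given as a unit quaternion [w, x, y, z].
In Python, from cell import manip gives the robot as it stands.
- The arm moves only by the tool servo_tool, never from a script. Its argument "motion" is a list of rows, each a list of 3 entries, a list of its own where there are three numbers: the shift along the tool's x, y, z in mm, then the turn about the tool's z in rad, then the finger opening in mm, from 0 to 85.4. In form: [[[tx, ty, tz], spin, grip], ...]. A call has exactly 10 rows; each row shifts and turns the commanded pose from where the row before left it, along the tool's axes as they then stand; what a row does not reach is not made up. A row lasts 1/12 s, in which the tool goes at most 41.7 mm and 7.16 degrees, less where a joint would pass 70% of its speed; a pose out of reach is approached as far as the arm can. A call with a gripper value outside its range is refused whole. The fingers move at their own pace and stop on an object; the grip force is fixed at half the most. Time passes only in rows, so rows that do not move let the fingers close, or fill a call up. It gives the time, the measured TCP pose, the force, the opening and the grip force at its end, in the units of the state.
- manip.observe(): the state, without advancing time (a new reading comes with each control period).
- manip.camera(name): name is "scene" or "top" or "wrist"; returns the picture (400x640x3 uint8, red, green, blue); there is no depth.
- manip.calibration(name): a dict with "K" (3x3 intrinsics, pixels), "cam_to_world" (4x4, takes a point from camera to world coordinates); the wrist camera has in their place "mount" (4x4, takes a point from camera to tool coordinates, whose origin is the TCP and whose axes are the flange's). Camera axes: x right, y down, z forward; pixel columns grow to the right and rows downward; lengths in m; the calibration is good to about 2 mm. A picture is of the moment at which its call begins: read the wrist's pose just before it. calibration takes no time and is no camera call.
- manip.sign_off(): hands the job in; it is judged then, once.
Trained networks look in the newest picture that a camera, given by its name, has taken for a name from the list of things; names that differ only in an ending like _2 or _b are one class to them, and where a whole thing is asked for, a point or a joint stands for the part that bears it (a point fixed in the world has none). Each returns a list of dicts, best first, with "score" (0 to 1); they miss things now and then, are a little off and sometimes report something else, mostly with a low value. They report only what shows in the picture. A call takes as long as a camera call.
- manip.spot_in(camera, thing): "point" ([x, y, z] in m, in world coordinates, good to about 4 mm: the middle of the surface that is visible of it).
- manip.mark_of(camera, thing): "point" ([x, y, z] in m, in world coordinates, good to about 4 mm: a listed point, or the origin of a listed thing).
The state is a dict: "time": time; "joints": joint angles; "dq": joint speeds; "effort": joint torques, N m; "position": TCP position; "tool_rot": TCP orientation; "contact_force": force on the tool from outside, world axes, zero at the start; "wrist_torque": the same for the moment, N m; "finger_gap": finger opening in m; "gripper_force": force on a finger pad.
Only numpy, scipy, OpenCV 4.12 (cv2) and the standard library are available. Lean on these libraries where they do the work, as an engineer would, in place of code of your own. Each camera call takes 0.05 s, during which the arm holds its last target. There are 200 camera calls.

TASK

Pick up the loose turning handle and lower its holed plate over the two pins on the hub of the balloon-weight carousel until the plate lies flush on the hub, either way round. Then turn the carousel by this handle only, without pushing the turntable or the weights, until the blue weight on the red collar stands right at the red pointer of the foot, and finish while still gripping the seated handle so that the carousel is held still there. Leave the masking tape, the stapler and the pin box where they are.

Things in the scene. Friction and masses are not known exactly. Their poses are not given: they have to be found in the camera images.
- carousel_foot: Black round fixed foot of the carousel, 196 mm in diameter, 15 mm high, on the worktop. A tongue with a small red diamond pointer sticks out at its front, to 129 mm from the axis. Origin: centre of its underside, on the upright axis on which the carousel turns. Its own -x axis points to the pointer; its yaw varies.
- carousel: Wooden turntable, 190 mm across, top at z = 30 mm, on the foot's axis; turns either way, more than a full turn, stays where left (friction about 0.05 N m). Fixed on it at its own -x, -y, +x, +y, 62 mm out: blue, silver, gold, silver foil balloon weights, 45 mm wide, tops at z = 80 mm. Origin: on the axis, z = 0. Blue is at the pointer when its yaw equals the foot's.
- hub_top (a point): Centre of the flat top of the dark steel hub in the middle of the turntable, z = 90 mm, on the turning axis, between the two pins. The top is a round flange 84 mm across. Turns with the carousel.
- pin_left (a point): Tip of one steel pin on the hub, 28 mm from the axis at the carousel's own +y. Pins are upright, 9 mm in diameter, 16 mm high (tips at z = 106 mm), the last 5 mm tapered.
- pin_right (a point): Tip of the other, identical pin, 28 mm from the axis at the carousel's own -y.
- blue_mark (a point): Point on the turntable's top (z = 30 mm) under the middle of the blue weight, which stands on a red collar (the others on white ones); 62 mm from the axis, at the carousel's own -x.
- turn_handle: Loose turning handle, 0.13 to 0.25 kg: dark steel plate 44 x 90 x 8 mm (x, y, z) with two 12 mm through holes at y = +28 and -28 mm, and an orange upright grip in the middle. Origin: centre of the plate's underside. Lies flat on the worktop at first. Half-turn symmetric, fits either way round. Seated, its underside is at z = 90 mm and the pins stand 8 mm out of the plate.
- handle_grip (a point): Point in the handle's orange grip, 37 mm above the plate's underside. The grip is 18 mm thick along the handle's x (pinch it across this, from above), 30 mm wide along y, top 54 mm above the underside; a skirt 26 mm thick surrounds its foot up to 13 mm above the underside.
- masking_tape: Bystander: cream roll of masking tape, 93 mm wide, 24 mm high, lying flat. Origin: centre of its underside.
- stapler: Bystander: red and black stapler, 34 x 135 x 46 mm. Origin: centre of its underside.
- pin_box: Bystander: teal and cream card box, 52 x 72 x 28 mm. Origin: centre of its underside.
- balloon_bouquet: Fixed obstacle to steer round: a big bouquet of blue and silver balloons, between the arm's start pose and the work. Seen from above it fills about y = -0.18 to -0.63 m from x = 0.38 m outwards, from near the worktop to over 0.8 m high. It never moves; its origin is only a reference point inside it.

How it is judged:
By the outcome, as a careful person would: the job done as asked, in the order asked, and still so for the second after the job is handed in, while the arm keeps its last pose, push and grip.
It also fails if it takes over 67 s, if anything falls off the work surface, if the arm or the gripper's body presses on something with over 40 N, if the wrist force passes 120 N, or if a joint passes its speed limit or range.

## Working session

There is one attempt and no reset: what is moved stays moved. The work goes in short steps, Python scripts to look and compute and a tool call to move; the robot and the scene stay as the last step left them, time stands still between calls to the robot, and variables do not carry over. Pictures are saved under pics/ and viewed, at most 10 in all, crops included, and the job is handed in when it is done.

Besides the shell and the picture viewer there is one more tool, called after "Request:" by a JSON object that holds its "fn" and its "kwargs". servo_tool: Moves the arm, as the interface text tells. Its arguments: {"type":"object","properties":{"motion":{"type":"array"}},"required":["motion"]}

```bash
mkdir -p pics; ls
cat > h.py <<'E'
from cell import manip
import numpy as np, cv2
def snap(c,f):
    im=manip.camera(c); cv2.imwrite('pics/'+f,im[:,:,::-1]); return im
def proj(c,p):
    k=manip.calibration(c); T=np.linalg.inv(k['cam_to_world']); q=T[:3,:3]@np.array(p)+T[:3,3]; u=k['K']@q; return u[:2]/u[2]
E
python3 - <<'E'
from h import *
np.set_printoptions(precision=4,suppress=True)
o=manip.observe(); print(o)
a=snap('scene','s1.png'); b=snap('top','t1.png')
cv2.imwrite('pics/both.png',np.vstack([a,b])[:,:,::-1])
for c in('scene','top'):
  for t in ['carousel_foot','carousel','hub_top','pin_left','pin_right','blue_mark','turn_handle','handle_grip','masking_tape','stapler','pin_box']:
    print(c,t,[(np.round(d['point'],3).tolist(),round(d['score'],2),proj(c,d['point']).round().tolist()) for d in manip.mark_of(c,t)[:2]])
E
```

```text
pics
{'time': 0.0, 'joints': array([-0.8704,  0.3855,  0.0066, -0.0005, -1.194 , -0.2586]), 'dq': array([-0.0006, -0.0005, -0.0007,  0.0009,  0.0001, -0.0025]), 'effort': array([  0.0003, -39.2281,  18.8398,   4.1862,  -0.0047,   0.    ]), 'position': array([ 0.267 , -0.5644,  0.2188]), 'tool_rot': array([-0.0003, -0.219 ,  0.9757,  0.0011]), 'contact_force': array([-0.6881, -0.2422,  0.4645]), 'wrist_torque': array([-0.0638,  0.0121, -0.051 ]), 'gripper_force': 0.0, 'finger_gap': 0.08503630357906306}
scene carousel_foot [([0.596, 0.104, 0.001], 0.73, [256.0, 247.0]), ([0.58, 0.12, 0.106], 0.69, [255.0, 209.0])]
scene carousel [([0.6, 0.105, -0.003], 0.72, [254.0, 248.0]), ([0.47, -0.099, -0.004], 0.47, [354.0, 225.0])]
scene hub_top [([0.6, 0.101, 0.092], 0.88, [254.0, 208.0])]
scene pin_left [([0.58, 0.122, 0.105], 0.69, [255.0, 210.0]), ([0.607, -0.145, 0.004], 0.25, [316.0, 198.0])]
scene pin_right [([0.62, 0.082, 0.109], 0.76, [252.0, 195.0])]
scene blue_mark [([0.561, 0.053, 0.028], 0.74, [284.0, 230.0]), ([0.599, 0.1, 0.091], 0.62, [255.0, 209.0])]
scene turn_handle [([0.47, -
[... 417 characters left out ...]
sel [([0.597, 0.101, 0.002], 0.61, [236.0, 200.0]), ([0.599, 0.106, 0.002], 0.44, [234.0, 200.0])]
top hub_top [([0.594, 0.106, 0.093], 0.85, [230.0, 197.0])]
top pin_left [([0.576, 0.119, 0.106], 0.83, [224.0, 202.0])]
top pin_right [([0.624, 0.087, 0.109], 0.92, [235.0, 185.0])]
top blue_mark [([0.563, 0.053, 0.03], 0.86, [251.0, 210.0])]
top turn_handle [([0.471, -0.104, 0.0], 0.97, [304.0, 240.0])]
top handle_grip [([0.47, -0.1, 0.038], 0.86, [302.0, 240.0])]
top masking_tape [([0.71, -0.04, 0.002], 0.72, [282.0, 163.0])]
top stapler [([0.735, 0.142, -0.002], 0.66, [223.0, 157.0])]
top pin_box [([0.601, -0.142, -0.002], 0.89, [316.0, 197.0]), ([0.561, 0.052, 0.03], 0.21, [251.0, 210.0])]
```

View pics/t1.png

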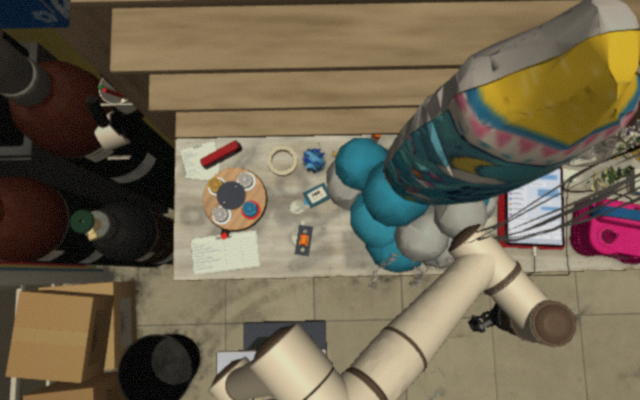

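View pics/s1.png

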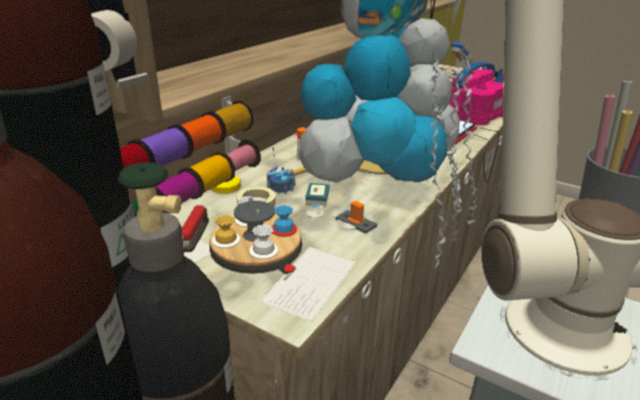

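The top picture shows the carousel at (235,200), blue weight at (251,210), red pointer at (225,235) and the handle at (304,240), with the bouquet to its right. The scene picture agrees, and the network points match both. Next I'll get the rough pointer and handle yaws and plan the approach.

```bash
cat >> h.py <<'E'
from scipy.spatial.transform import Rotation as R
def rot(q): return R.from_quat([q[1],q[2],q[3],q[0]]).as_matrix()
def pose(c):
    k=manip.calibration(c)
    if 'cam_to_world' in k: return k['K'],k['cam_to_world']
    o=manip.observe(); T=np.eye(4); T[:3,:3]=rot(o['tool_rot']); T[:3,3]=o['position']; return k['K'],T@k['mount']
def back(K,T,uv,z):
    d=T[:3,:3]@np.linalg.inv(K)@np.array([uv[0],uv[1],1.]); return T[:3,3]+d*(z-T[2,3])/d[2]
def go(p,ya=None):
    "tool-frame shift mm to world p; spin to put tool y at world angle ya (mod pi)"
    o=manip.observe(); M=rot(o['tool_rot']); a=np.arctan2(M[1,1],M[0,1]); s=0
    if ya is not None: s=-((ya-a+np.pi/2)%np.pi-np.pi/2)
    return (M.T@(np.array(p)-o['position'])*1e3).round(1), 'spin',round(s,3),'yang',round(a,3)
E
python3 - <<'E'
from h import *
np.set_printoptions(precision=3,suppress=True)
b=cv2.imread('pics/t1.png'); K,T=pose('top')
h=cv2.cvtColor(b,cv2.COLOR_BGR2HSV)
red=((h[...,0]<6)|(h[...,0]>174))&(h[...,1]>150)&(h[...,2]>80)
m=np.zeros_like(red); m[226:245,215:235]=1
y,x=np.nonzero(red&m); print(len(x),x.mean(),y.mean()); P=back(K,T,(x.mean(),y.mean()),.015); print(P, 'foot yaw',np.arctan2(.104-P[1],.598-P[0]))
dark=(b.max(2)<90); m=np.zeros_like(dark); m[218:265,285:325]=1
y,x=np.nonzero(dark&m); pts=np.array([back(K,T,q,.008)[:2] for q in zip(x,y)]); print(len(x),pts.mean(0)); w,v=np.linalg.eigh(np.cov(pts.T)); print(w**.5,v[:,1],np.arctan2(v[1,1],v[0,1]))
print(manip.calibration('wrist'))
for w in [(.25,-.30,.25),(.36,-.08,.25),(.47,-.1,.25)]: print(w,go(w))
E
```

```text
35 223.88571428571427 234.94285714285715
[0.491 0.135 0.015] foot yaw -0.28318876182714825
208 [ 0.47  -0.103]
[0.013 0.03 ] [-0.986  0.164] 2.9765238996656964
{'K': array([[325.127,   0.   , 317.236],
       [  0.   , 325.127, 202.053],
       [  0.   ,   0.   ,   1.   ]]), 'mount': array([[ 0.   , -0.956, -0.295,  0.075],
       [ 1.   ,  0.001, -0.   , -0.001],
       [ 0.   , -0.295,  0.956, -0.153],
       [ 0.   ,  0.   ,  0.   ,  1.   ]])}
(0.25, -0.3, 0.25) (array([-97.7, 246.9, -30.1]), 'spin', 0, 'yang', np.float64(2.013))
(0.36, -0.08, 0.25) (array([-291.2,  398.8,  -30.1]), 'spin', 0, 'yang', np.float64(2.013))
(0.47, -0.1, 0.25) (array([-382.1,  333.6,  -30.1]), 'spin', 0, 'yang', np.float64(2.013))
```

Request:
{"fn": "servo_tool", "kwargs": {"motion": [[[-10,25,-3],0,85],[[-10,25,-3],0,85],[[-10,25,-3],0,85],[[-10,25,-3],0,85],[[-10,25,-3],0,85],[[-10,25,-3],0,85],[[-10,25,-3],0,85],[[-10,25,-3],0,85],[[-10,25,-3],0,85],[[-10,25,-3],0,85]]}}

```text
time: 2.03
position: [0.2504, -0.2951, 0.2502]
tool_rot: [0.0, -0.219, 0.976, -0.0]
contact_force: [0.5, -0.1, 0.3]
finger_gap: 0.0847
gripper_force: 0.0
```

Run:
```python
from h import *
np.set_printoptions(precision=3,suppress=True)
o=manip.observe(); print(o['position'],o['joints'],o['time'])
for w in [(.36,-.08,.25),(.47,-.1,.25)]: print(w,go(w,1.406))
```

```text
[ 0.25  -0.295  0.25 ] [-0.441 -0.063 -0.466 -0.    -1.168 -0.688] 2.0333
(0.36, -0.08, 0.25) (array([-191. ,  147.6,    0.2]), 'spin', np.float64(0.606), 'yang', np.float64(2.012))
(0.47, -0.1, 0.25) (array([-281.9,   82.6,    0.2]), 'spin', np.float64(0.606), 'yang', np.float64(2.012))
```

Request:
{"fn": "servo_tool", "kwargs": {"motion": [[[-20,17.5,0],0,85],[[-20,17.5,0],0,85],[[-20,17.5,0],0,85],[[-20,17.5,0],0,85],[[-20,17.5,0],0,85],[[-20,17.5,0],0,85],[[-20,17.5,0],0,85],[[-20,17.5,0],0,85],[[-20,17.5,0],0,85],[[-20,17.5,0],0,85]]}}

```text
time: 2.87
position: [0.357, -0.0512, 0.2503]
tool_rot: [0.001, -0.219, 0.976, 0.0]
contact_force: [-0.2, -0.5, 0.4]
finger_gap: 0.085
gripper_force: 0.0
```

Request:
{"fn": "servo_tool", "kwargs": {"motion": [[[0,0,0],-0.12,60],[[0,0,0],-0.12,60],[[0,0,0],-0.12,60],[[0,0,0],-0.12,60],[[0,0,0],-0.12,60],[[0,0,0],-0.12,60],[[0,0,0],-0.12,60],[[0,0,0],-0.12,60],[[0,0,0],-0.12,60],[[0,0,0],-0.12,60]]}}

```text
time: 3.7
position: [0.3567, -0.0525, 0.2501]
tool_rot: [-0.0, 0.734, -0.679, 0.0]
contact_force: [0.2, -0.9, 0.5]
finger_gap: 0.06
gripper_force: 0.0
```

Request:
{"fn": "servo_tool", "kwargs": {"motion": [[[0,0,0],-0.12,60],[[0,0,0],-0.12,60],[[0,0,0],-0.12,60],[[0,0,0],-0.12,60],[[0,0,0],-0.12,60],[[0,0,0],-0.12,60],[[0,0,0],-0.12,60],[[0,0,0],-0.12,60],[[0,0,0],-0.12,60],[[0,0,0],-0.12,60]]}}

```text
time: 4.53
position: [0.3567, -0.0525, 0.2501]
tool_rot: [-0.0, 0.989, -0.146, 0.0]
contact_force: [0.3, 0.2, -0.2]
finger_gap: 0.0603
gripper_force: 0.0
```

Run:
```python
from h import *
np.set_printoptions(precision=3,suppress=True)
o=manip.observe(); print(o['position'],o['joints'],o['time'],o['finger_gap'])
for w in [(.44,-.1,.25),(.47,-.1,.15)]: print(w,go(w,1.406))
K,T=pose('wrist'); snap('wrist','w1.png')
for t in ['turn_handle','handle_grip']:
    for d in manip.mark_of('wrist',t)[:2]: print(t,d)
```

```text
[ 0.357 -0.053  0.25 ] [ 0.313 -0.118 -0.513  0.    -1.175  0.964] 4.5333 0.06026029474739247
(0.44, -0.1, 0.25) (array([93.5, 21.3,  0.1]), 'spin', np.float64(-0.129), 'yang', np.float64(-1.865))
(0.47, -0.1, 0.15) (array([122.2,  12.6, 100.2]), 'spin', np.float64(-0.129), 'yang', np.float64(-1.865))
turn_handle {'point': [0.4677, -0.0956, 0.0001], 'score': 0.82}
handle_grip {'point': [0.4687, -0.1013, 0.0354], 'score': 0.77}
```

View pics/w1.png

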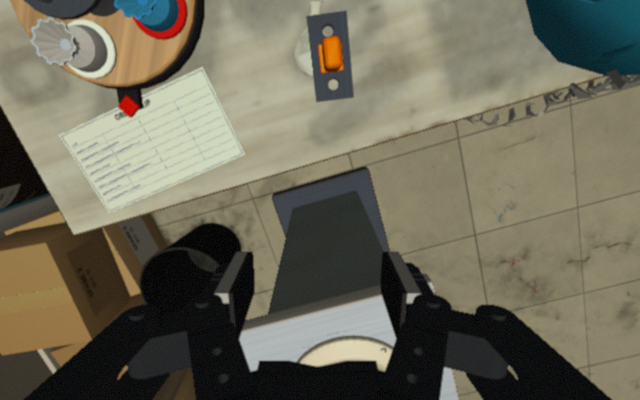

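The wrist view shows the handle at about (330,56), with holes near (327,30) and (333,85), and the red pointer at (129,105).

```bash
cat >> h.py <<'E'
def plate(im,K,T,box,z,thr=90):
    u0,v0,u1,v1=box; m=np.zeros(im.shape[:2],bool); m[v0:v1,u0:u1]=1
    hsv=cv2.cvtColor(im,cv2.COLOR_RGB2HSV)
    k=((im.max(2)<thr)|((hsv[...,1]>170)&(im[...,0]>150)))&m
    n,l,s,_=cv2.connectedComponentsWithStats(k.astype('uint8')); i=1+np.argmax(s[1:,4])
    y,x=np.nonzero(l==i); P=np.array([back(K,T,q,z)[:2] for q in zip(x,y)])
    (c,wh,a)=cv2.minAreaRect((P*1e3).astype('float32'))
    bx=cv2.boxPoints((c,wh,a)); e=max([bx[1]-bx[0],bx[2]-bx[1]],key=np.linalg.norm)
    return np.array(c),wh,np.arctan2(e[1],e[0])%np.pi
E
python3 - <<'E'
from h import *
np.set_printoptions(precision=4,suppress=True)
K,T=pose('wrist'); im=cv2.imread('pics/w1.png')[:,:,::-1].copy()
print(plate(im,K,T,(290,5,375,110),.008))
P=back(K,T,(129,105),.015); print('pointer',P,np.arctan2(.104-P[1],.598-P[0]),np.hypot(.104-P[1],.598-P[0]))
print(back(K,T,(327,30.5),.008),back(K,T,(333,85),.008))
E
```

```text
(array([ 469.6249, -103.7248]), (42.70790100097656, 88.34837341308594), np.float32(2.9644828))
pointer [0.4897 0.1312 0.015 ] -0.2457527581527251 0.11168173926766004
[ 0.4969 -0.1078  0.008 ] [ 0.4411 -0.0982  0.008 ]
```

Request:
{"fn": "servo_tool", "kwargs": {"motion": [[[0,0,0],-0.12,60],[[24,6.1,0],0,60],[[24,6.1,0],0,60],[[24,6.1,0],0,60],[[24,6.1,0],0,60],[[24,6.1,0],0,60],[[0,0,30],0,60],[[0,0,30],0,60],[[0,0,30],0,60],[[0,0,30],0,60]]}}

```text
time: 5.52
position: [0.4694, -0.1041, 0.1288]
tool_rot: [-0.0, 0.996, -0.092, 0.0]
contact_force: [0.8, -0.7, 0.5]
finger_gap: 0.06
gripper_force: 0.0
```

Run:
```python
from h import *
np.set_printoptions(precision=4,suppress=True)
o=manip.observe(); print(o['position'],o['joints'],o['time'],o['finger_gap'])
K,T=pose('wrist'); im=snap('wrist','w2.png')
print(plate(im,K,T,(200,60,440,340),.008))
print(go((.4696,-.1037,.033),1.397))
for t in ['turn_handle','handle_grip']:
    for d in manip.mark_of('wrist',t)[:2]: print(t,d)
```

```text
[ 0.4694 -0.1041  0.1288] [ 0.1205  0.2342 -0.4673 -0.     -0.8685  1.2669] 5.5167 0.060037750635378195
(array([348.3594, -71.1179]), (124.96156311035156, 57.9302978515625), np.float32(1.3872548))
(array([ 5.7, -1.1, 89.8]), 'spin', np.float64(-0.011), 'yang', np.float64(-1.756))
turn_handle {'point': [0.4687, -0.0985, 0.0003], 'score': 0.83}
handle_grip {'point': [0.4687, -0.0991, 0.0365], 'score': 0.61}
```

View pics/w2.png

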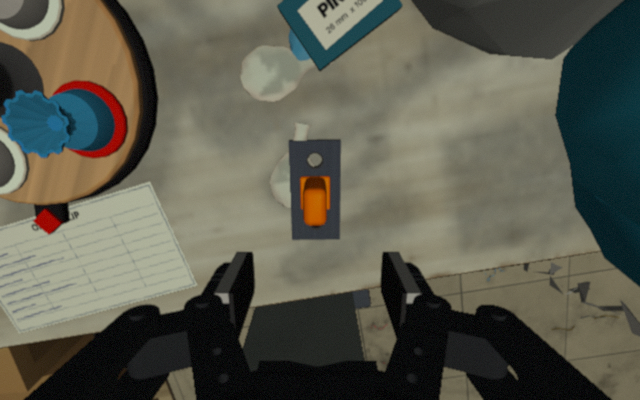

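The handle plate spans (290–340, 139–239), nearly upright in the image and centred between the jaws.

Run:
```python
from h import *
np.set_printoptions(precision=4,suppress=True)
manip.camera('wrist')
o=manip.observe(); print(o['position'],o['dq'],rot(o['tool_rot']))
K,T=pose('wrist'); im=manip.camera('wrist')
c,wh,a=plate(im,K,T,(270,125,360,250),.008); print(c,wh,a)
print(go((c[0]/1e3,c[1]/1e3,.033),a-np.pi/2))
```

```text
[ 0.4699 -0.1041  0.1305] [ 0.0013 -0.0359  0.0419  0.0082  0.0041  0.0065] [[ 0.9837 -0.1797 -0.0001]
 [-0.1797 -0.9837 -0.0008]
 [ 0.      0.0008 -1.    ]]
[ 471.2666 -102.7377] (43.37444305419922, 90.18546295166016) 2.9710827
(array([-0. , -1.4, 98.6]), 'spin', np.float64(-0.01), 'yang', np.float64(-1.751))
```

Request:
{"fn": "servo_tool", "kwargs": {"motion": [[[0.5,-1,16],-0.01,60],[[0.5,0,16],0,60],[[0,0,16],0,60],[[0,0,16],0,60],[[0,0,14],0,60],[[0,0,12],0,60],[[0,0,7],0,60],[[0,0,0],0,60],[[0,0,0],0,10],[[0,0,0],0,10]]}}

```text
time: 6.6
position: [0.4718, -0.1031, 0.0343]
tool_rot: [-0.0, 0.996, -0.085, 0.001]
contact_force: [0.5, -0.5, 0.6]
finger_gap: 0.0367
gripper_force: 0.0
```

Request:
{"fn": "servo_tool", "kwargs": {"motion": [[[0,0,0],0,10],[[0,0,0],0,10],[[0,0,0],0,10],[[0,0,0],0,10],[[0,0,0],0,10],[[0,0,0],0,10],[[0,0,0],0,10],[[0,0,0],0,10],[[0,0,0],0,10],[[0,0,0],0,10]]}}

```text
time: 7.43
position: [0.4714, -0.103, 0.0341]
tool_rot: [-0.0, 0.996, -0.085, 0.001]
contact_force: [-0.2, 1.7, 6.7]
finger_gap: 0.016
gripper_force: 59.3
```

Request:
{"fn": "servo_tool", "kwargs": {"motion": [[[0,0,-8],0,10],[[0,0,-16],0,10],[[0,0,-20],0,10],[[0,0,-20],0,10],[[0,0,-20],0,10],[[0,0,-20],0,10],[[0,0,-20],0,10],[[0,0,-20],0,10],[[0,0,-16],0,10],[[0,0,-8],0,10]]}}

```text
time: 8.27
position: [0.471, -0.1032, 0.2032]
tool_rot: [-0.0, 0.996, -0.085, 0.002]
contact_force: [-0.1, 0.6, -2.6]
finger_gap: 0.0164
gripper_force: 58.9
```

Request:
{"fn": "servo_tool", "kwargs": {"motion": [[[1,-15,0],0,10],[[2,-26,0],0,10],[[2,-30,0],0,10],[[2,-32,0],0,10],[[2,-32,0],0,10],[[2,-32,0],0,10],[[2,-32,0],0,10],[[2,-28,0],0,10],[[2,-22,0],0,10],[[2,-14,0],0,10]]}}

```text
time: 9.1
position: [0.5334, 0.1548, 0.1999]
tool_rot: [0.0, 0.996, -0.084, -0.001]
contact_force: [-1.3, -0.7, -0.9]
finger_gap: 0.0162
gripper_force: 59.0
```

Request:
{"fn": "servo_tool", "kwargs": {"motion": [[[0,0,0],0.08,10],[[0,0,0],0.08,10],[[0,0,0],0.08,10],[[0,0,0],0.08,10],[[0,0,0],0.08,10],[[0,0,0],0.07,10],[[0,0,0],0.03,10],[[0,0,0],0,10],[[0,0,0],0,10],[[0,0,0],0,10]]}}

```text
time: 9.93
position: [0.5334, 0.1525, 0.2006]
tool_rot: [0.0, 0.944, -0.329, -0.0]
contact_force: [0.7, 0.3, -1.4]
finger_gap: 0.0157
gripper_force: 59.0
```

Run:
```python
from h import *
np.set_printoptions(precision=4,suppress=True)
o=manip.observe(); print(o['position'],o['joints'],o['time'],o['finger_gap'],o['contact_force'])
K,T=pose('wrist'); im=snap('wrist','w3.png')
Ti=np.linalg.inv(T)
def pj(p):
    q=K@(Ti[:3,:3]@np.array(p)+Ti[:3,3]); return (q[:2]/q[2]).round().tolist()
for t in ['hub_top','pin_left','pin_right','blue_mark','carousel','carousel_foot','turn_handle']:
    for d in manip.mark_of('wrist',t)[:2]: print(t,np.round(d['point'],4),round(d['score'],2),pj(d['point']))
print(go((.598,.104,.2)))
```

```text
[0.5334 0.1525 0.2006] [ 0.5705  0.2812 -0.1955 -0.0002 -1.0949  0.3308] 9.9333 0.015698219429835895 [ 0.6923  0.253  -1.4096]
hub_top [0.6035 0.1034 0.0893] 0.58 [311.0, 89.0]
pin_left [0.5698 0.1226 0.1079] 0.94 [318.0, 142.0]
pin_right [0.6221 0.0895 0.1062] 0.98 [309.0, 53.0]
pin_right [0.5946 0.1049 0.0002] 0.53 [316.0, 100.0]
blue_mark [0.5636 0.0501 0.0285] 0.87 [382.0, 89.0]
carousel [0.5934 0.1026 0.0002] 0.94 [319.0, 100.0]
carousel [0.7366 0.1454 0.0003] 0.58 [191.0, 6.0]
carousel_foot [ 0.5938  0.1042 -0.0018] 0.89 [317.0, 100.0]
turn_handle [0.5298 0.1587 0.1678] 0.81 [313.0, 241.0]
(array([80.8, -1.6,  0.9]), 'spin', 0, 'yang', np.float64(-2.24))
```

View pics/w3.png

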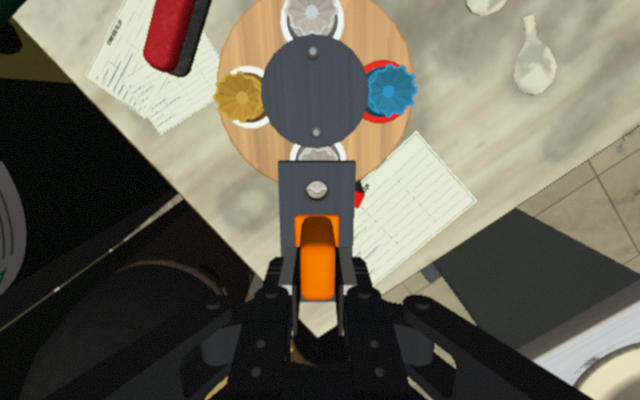

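The hub disc is centred at about (315,91) with pins at (313,52) and (316,131). The held plate's visible hole is at (316,190), and the red pointer peeks out at (360,193).

```bash
cat >> h.py <<'E'
def hub(im,K,T,box):
    u0,v0,u1,v1=box; m=np.zeros(im.shape[:2],'uint8'); m[v0:v1,u0:u1]=1
    g=cv2.morphologyEx(((im.max(2)<100)&(m>0)).astype('uint8'),cv2.MORPH_CLOSE,np.ones((9,9)))
    g=cv2.morphologyEx(g,cv2.MORPH_OPEN,np.ones((15,15)))
    c=max(cv2.findContours(g,0,1)[0],key=cv2.contourArea)[:,0]
    P=np.array([back(K,T,q,.09)[:2]*1e3 for q in c],'float32'); return cv2.fitEllipse(P)
def blob(im,uv,r=9,bright=True):
    u,v=map(int,uv); g=im[v-r:v+r+1,u-r:u+r+1].astype(float).mean(2); t=np.median(g); w=np.clip(abs(g-t)-15,0,None)
    y,x=np.mgrid[v-r:v+r+1,u-r:u+r+1]; return (x*w).sum()/w.sum(),(y*w).sum()/w.sum()
E
python3 - <<'E'
from h import *
np.set_printoptions(precision=4,suppress=True)
K,T=pose('wrist'); im=cv2.imread('pics/w3.png')[:,:,::-1].copy()
print('hub',hub(im,K,T,(250,25,380,152)))
A=blob(im,(313,51)); B=blob(im,(316,131)); H=blob(im,(316,189),13)
print(A,B,H)
a,b=back(K,T,A,.105),back(K,T,B,.105); print(a,b,(a+b)/2,np.linalg.norm(a-b),'pin axis',np.arctan2(*(b-a)[[1,0]]))
o=manip.observe(); M=rot(o['tool_rot']); z=o['position'][2]-.026
h=back(K,T,H,z); print('hole',h,'in tool mm',M.T@(h-o['position'])*1e3)
E=[back(K,T,q,z) for q in [(279,161),(355,161)]]; print('edge corners in tool',[(M.T@(e-o['position'])*1e3).round(1) for e in E])
P=back(K,T,(359,195),.015); print(P)
E
python3 -c "
import cv2; im=cv2.imread('pics/w3.png')[25:265,230:430]; cv2.imwrite('pics/c3.png',cv2.resize(im,None,fx=2.5,fy=2.5,interpolation=2))"
```

```text
hub ((599.4717407226562, 103.59696960449219), (81.01516723632812, 82.26642608642578), 158.04527282714844)
(np.float64(312.4111493644068), np.float64(50.871557203389834)) (np.float64(315.7723298474199), np.float64(131.9799417109549)) (np.float64(316.2703535303615), np.float64(188.90402293169913))
[0.6221 0.0872 0.105 ] [0.577 0.12  0.105] [0.5996 0.1036 0.105 ] 0.05585973712405038 pin axis 2.513266384675062
hole [0.5566 0.1356 0.1749] in tool mm [28.7112 -0.6374 25.9992]
edge corners in tool [array([ 44.7, -21.3,  26. ]), array([44.7, 20.9, 26. ])]
[0.4892 0.1301 0.015 ]
```

View pics/c3.png

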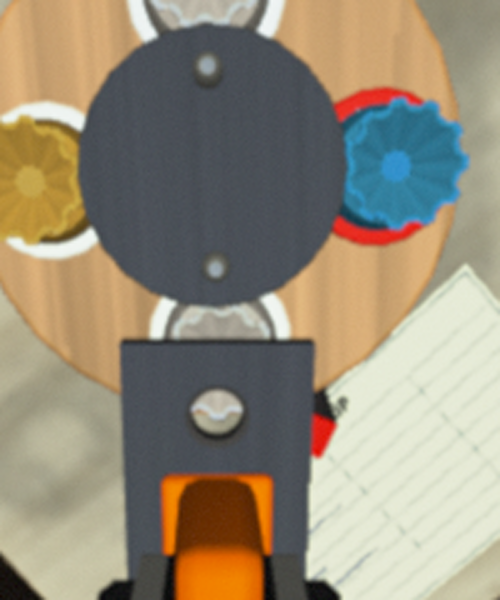

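Request:
{"fn": "servo_tool", "kwargs": {"motion": [[[0,0,0],-0.04,10],[[6,0.1,0],0,10],[[12,0.1,0],0,10],[[15,0.2,0],0,10],[[15,0.2,0],0,10],[[15,0.2,0],0,10],[[12,0.1,0],0,10],[[7,0.1,0],0,10],[[0,0,0],0,10],[[0,0,0],0,10]]}}

```text
time: 11.17
position: [0.5994, 0.1033, 0.2005]
tool_rot: [0.0, 0.951, -0.31, -0.0]
contact_force: [-0.5, 0.1, -1.2]
finger_gap: 0.0157
gripper_force: 59.0
```

Request:
{"fn": "servo_tool", "kwargs": {"motion": [[[0,0,10],0,10],[[0,0,15],0,10],[[0,0,15],0,10],[[0,0,10],0,10],[[0,0,0],0,10],[[0,0,0],0,10],[[0,0,0],0,10],[[0,0,0],0,10],[[0,0,0],0,10],[[0,0,0],0,10]]}}

```text
time: 12.0
position: [0.5997, 0.1039, 0.1516]
tool_rot: [-0.0, 0.951, -0.31, 0.001]
contact_force: [-0.9, -0.3, -1.8]
finger_gap: 0.0157
gripper_force: 59.0
```

Run:
```python
from h import *
np.set_printoptions(precision=4,suppress=True)
ps=[]
for i in range(4):
    manip.camera('wrist'); ps.append(manip.observe()['position'])
p=np.mean(ps,0); o=manip.observe(); print(p,np.std(ps,0),o['contact_force'],o['finger_gap'])
M=rot(o['tool_rot']); print(M.T@(np.array([.5996,.1036,p[2]])-p)*1e3, go(p,.942)[1:])
snap('wrist','w4.png')
```

```text
[0.5995 0.1038 0.1513] [0.0001 0.     0.0001] [-0.1288  0.0794 -1.7825] 0.01593891494314095
[0.2047 0.0736 0.    ] ('spin', np.float64(-0.001), 'yang', np.float64(-2.201))
```

View pics/w4.png

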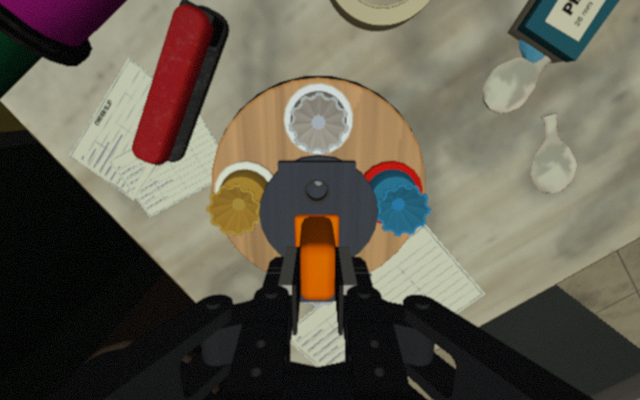

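The plate sits squarely over the hub, and the pin shows through the visible hole at (317,188). I'm lowering it.

Request:
{"fn": "servo_tool", "kwargs": {"motion": [[[0,0,3],0,10],[[0,0,3],0,10],[[0,0,3],0,10],[[0,0,3],0,10],[[0,0,3],0,10],[[0,0,2],0,10],[[0,0,2],0,10],[[0,0,0],0,10],[[0,0,0],0,10],[[0,0,0],0,10]]}}

```text
time: 13.08
position: [0.5995, 0.1038, 0.132]
tool_rot: [-0.0, 0.951, -0.31, 0.0]
contact_force: [0.7, -0.4, -1.1]
finger_gap: 0.016
gripper_force: 59.0
```

Request:
{"fn": "servo_tool", "kwargs": {"motion": [[[0,0,2],0,10],[[0,0,2],0,10],[[0,0,1.5],0,10],[[0,0,1],0,10],[[0,0,1],0,10],[[0,0,1],0,10],[[0,0,0],0,10],[[0,0,0],0,10],[[0,0,0],0,10],[[0,0,0],0,10]]}}

```text
time: 13.92
position: [0.5995, 0.1039, 0.1241]
tool_rot: [-0.0, 0.951, -0.31, 0.0]
contact_force: [-2.8, 1.1, 4.7]
finger_gap: 0.0161
gripper_force: 59.8
```

Request:
{"fn": "servo_tool", "kwargs": {"motion": [[[0,0,0.5],0.03,10],[[0,0,0],0.06,10],[[0,0,0],0.07,10],[[0,0,0],0.07,10],[[0,0,0],0.07,10],[[0,0,0],0.07,10],[[0,0,0],0.07,10],[[0,0,0],0.07,10],[[0,0,0],0.06,10],[[0,0,0],0.03,10]]}}

```text
time: 14.75
position: [0.5998, 0.103, 0.124]
tool_rot: [0.0, 0.816, -0.578, 0.001]
contact_force: [-2.2, -2.6, 5.6]
finger_gap: 0.0159
gripper_force: 59.9
```

Request:
{"fn": "servo_tool", "kwargs": {"motion": [[[0,0,0],0.03,10],[[0,0,0],0.06,10],[[0,0,0],0.07,10],[[0,0,0],0.07,10],[[0,0,0],0.07,10],[[0,0,0],0.07,10],[[0,0,0],0.07,10],[[0,0,0],0.05,10],[[0,0,0],0.03,10],[[0,0,0],0,10]]}}

```text
time: 15.58
position: [0.5994, 0.1026, 0.124]
tool_rot: [-0.0, -0.641, 0.768, -0.001]
contact_force: [-2.2, -2.0, 5.6]
finger_gap: 0.0161
gripper_force: 60.0
```

Run:
```python
from h import *
np.set_printoptions(precision=4,suppress=True)
o=manip.observe(); print(o['position'],o['contact_force'],o['wrist_torque'],o['finger_gap'],go(o['position'])[1:])
C=np.array([.5996,.1036])
def ang(p): return np.arctan2(C[1]-p[1],C[0]-p[0])
for c in('wrist','top','scene'):
  snap(c,f'{c}5.png')
  for t in ['blue_mark','pin_left','pin_right','hub_top','turn_handle']:
    for d in manip.mark_of(c,t)[:1]: print(c,t,np.round(d['point'],4),round(d['score'],2),round(ang(d['point']),3))
a=cv2.imread('pics/wrist5.png'); b=cv2.imread('pics/top5.png')[150:270,160:320]; s=cv2.imread('pics/scene5.png')[160:310,170:370]
cv2.imwrite('pics/m5.png',np.vstack([cv2.resize(a,(480,300)),np.hstack([cv2.resize(b,(240,240)),cv2.resize(s,(240,240))])]))
```

```text
[0.5994 0.1026 0.124 ] [-2.2145 -1.9789  5.606 ] [-0.6065  0.8217  0.0198] 0.01607837546960573 ('spin', 0, 'yang', np.float64(2.962))
wrist blue_mark [0.5391 0.1149 0.0283] 0.6 -0.185
wrist pin_right [0.595  0.0744 0.1045] 0.85 1.415
wrist turn_handle [0.5996 0.1074 0.0888] 0.73 -1.571
top blue_mark [0.5392 0.1137 0.0319] 0.64 -0.166
top pin_left [0.6001 0.1288 0.1064] 0.7 -1.591
top pin_right [ 0.736   0.1444 -0.0019] 0.7 -2.851
top hub_top [0.5969 0.1042 0.0937] 0.94 -0.219
top turn_handle [0.6034 0.1043 0.0899] 0.7 -2.959
scene blue_mark [0.5383 0.1138 0.0273] 0.95 -0.165
scene pin_left [0.6031 0.1323 0.1071] 0.96 -1.692
scene pin_right [0.5947 0.0705 0.1061] 0.74 1.424
scene hub_top [0.5988 0.1009 0.0923] 0.63 1.283
scene turn_handle [0.5987 0.1045 0.0901] 0.57 -0.785
```

View pics/m5.png

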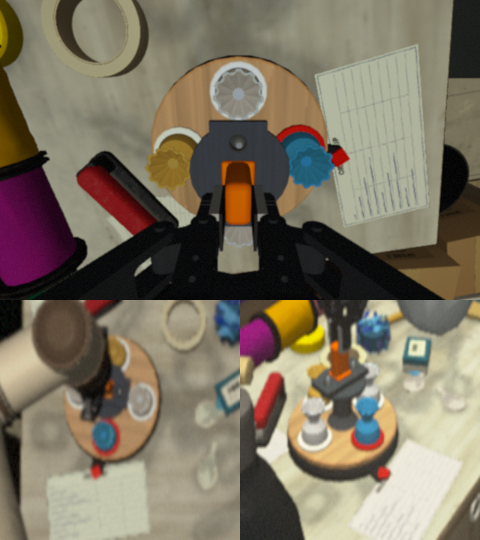

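The handle is seated with the pin visible at about (318,190) in the wrist view. Blue is close to the red pointer but not there yet; the pointer is at about (453,208).

```bash
cat > meas.py <<'E'
from h import *
C=np.array([.5996,.1036])
def ang(p): return np.arctan2(C[1]-p[1],C[0]-p[0])
def reds(c,f,box,zs=(.012,.016)):
    im=cv2.imread('pics/'+f); K,T=pose(c); h=cv2.cvtColor(im,cv2.COLOR_BGR2HSV)
    u0,v0,u1,v1=box; m=np.zeros(im.shape[:2],bool); m[v0:v1,u0:u1]=1
    k=((h[...,0]<6)|(h[...,0]>174))&(h[...,1]>170)&(h[...,2]>90)&m
    n,l,s,ce=cv2.connectedComponentsWithStats(k.astype('uint8')); i=1+np.argmax(s[1:,4])
    print(c,s[i].tolist(),ce[i].round(1),[(back(K,T,ce[i],z)[:2].round(4).tolist(),round(ang(back(K,T,ce[i],z)),4),round(float(np.linalg.norm(back(K,T,ce[i],z)[:2]-C)),4)) for z in zs])
E
python3 - <<'E'
from meas import *
reds('wrist','wrist5.png',(435,180,475,230)); reds('top','top5.png',(215,225,235,245)); reds('top','t1.png',(215,226,235,245))
reds('scene','scene5.png',(282,262,300,280)); reds('scene','s1.png',(280,260,300,280))
im=cv2.imread('pics/wrist5.png'); K,T=pose('wrist')
B=blob(im,(318,190),11); p=back(K,T,B,.105); print(B,p,'car yaw',ang(p)-np.pi/2,np.linalg.norm(p[:2]-C))
E
```

```text
wrist [442, 197, 23, 26, 349] [452.3 209.6] [([0.4882, 0.1358], np.float64(-0.2809), 0.116), ([0.4896, 0.1341], np.float64(-0.2708), 0.1141)]
top [221, 232, 6, 7, 28] [223.6 234.9] [([0.4915, 0.1364], np.float64(-0.2945), 0.113), ([0.4912, 0.1357], np.float64(-0.2878), 0.1131)]
top [221, 232, 6, 6, 26] [223.8 234.8] [([0.4917, 0.136], np.float64(-0.292), 0.1126), ([0.4914, 0.1353], np.float64(-0.2852), 0.1127)]
scene [285, 265, 9, 7, 50] [288.7 267.8] [([0.4876, 0.1381], np.float64(-0.2986), 0.1172), ([0.4845, 0.1424], np.float64(-0.325), 0.1215)]
scene [285, 265, 9, 7, 49] [288.7 267.8] [([0.4877, 0.1379], np.float64(-0.2973), 0.1171), ([0.4846, 0.1422], np.float64(-0.3238), 0.1214)]
(np.float64(317.9013964396119), np.float64(193.39292186334083)) [0.59496919 0.07548603 0.105     ] car yaw -0.16324975945617393 0.02849280330885245
```

Request:
{"fn": "servo_tool", "kwargs": {"motion": [[[0,0,0],0.02,10],[[0,0,0],0.02,10],[[0,0,0],0.02,10],[[0,0,0],0.02,10],[[0,0,0],0.02,10],[[0,0,0],0.02,10],[[0,0,0],0,10],[[0,0,0],0,10],[[0,0,0],0,10],[[0,0,0],0,10]]}}

```text
time: 17.32
position: [0.5994, 0.1026, 0.124]
tool_rot: [-0.0, -0.594, 0.804, -0.001]
contact_force: [-3.3, -2.7, 5.8]
finger_gap: 0.016
gripper_force: 60.0
```

Run:
```python
from meas import *
import h, meas
np.set_printoptions(precision=4,suppress=True)
o=manip.observe(); print(o['position'],o['contact_force'],o['wrist_torque'],go(o['position'])[1:])
im=snap('wrist','w6.png')[:,:,::-1].copy(); K,T=pose('wrist')
for d in manip.mark_of('wrist','blue_mark')[:1]: print('blue',d['point'],ang(d['point']))
B=blob(im,(318,190),11); p=back(K,T,B,.105); print(B,p,'car yaw',ang(p)-np.pi/2,np.linalg.norm(p[:2]-C))
reds('wrist','w6.png',(425,170,480,240))
# turntable rim: wood mask -> circle at z=.03
hsv=cv2.cvtColor(im,cv2.COLOR_BGR2HSV); k=cv2.inRange(hsv,(8,60,110),(22,190,255)); k[240:]=0; k[:,:180]=0;k[:,460:]=0
n,l,s,ce=cv2.connectedComponentsWithStats(k); i=1+np.argmax(s[1:,4]); c=max(cv2.findContours((l==i).astype('uint8'),0,1)[0],key=cv2.contourArea)
P=np.array([back(K,T,q,.03)[:2] for q in cv2.convexHull(c)[:,0]])
r=np.linalg.norm(P-C,axis=1); Q=P[abs(r-.095)<.006]
from scipy.optimize import least_squares
f=least_squares(lambda v:np.linalg.norm(Q-v[:2],axis=1)-v[2],[*C,.095],loss='soft_l1',f_scale=.0005); print(len(Q),f.x,f.cost)
# old poses
def fake(pos,y):
    X=np.array([[np.cos(y+np.pi/2),np.cos(y),0],[np.sin(y+np.pi/2),np.sin(y),0],[0,0,-1]]); T=np.eye(4);T[:3,:3]=X;T[:3,3]=pos
    k=manip.calibration('wrist'); return k['K'],T@k['mount']
for fn,pos,y,box in [('w1.png',(.3567,-.0525,.2501),-1.865,(115,90,145,120)),('w2.png',(.4694,-.1041,.1290),-1.755,(30,200,65,240)),('w3.png',(.5334,.1525,.2006),-2.24,(353,175,370,210))]:
    meas.pose=lambda c,a=(pos,y):fake(*a); reds('wrist',fn,box)
cv2.imwrite('pics/c6.png',cv2.resize(im[70:270,290:490],None,fx=3,fy=3,interpolation=2))
```

```text
[0.5994 0.1026 0.124 ] [-3.3144 -2.724   5.7662] [-0.63    0.8157  0.0029] ('spin', 0, 'yang', np.float64(2.843))
blue [0.5396, 0.1236, 0.0303] -0.32175055439664196
(np.float64(318.0959429240762), np.float64(193.3035885422213)) [0.5916 0.0763 0.105 ] car yaw -0.284702816718575 0.028442381540992497
wrist [441, 181, 28, 26, 397] [454.6 194.1] [([0.4887, 0.1358], np.float64(-0.2822), 0.1155), ([0.49, 0.1342], np.float64(-0.2721), 0.1138)]
31 [0.5991 0.1023 0.0934] 7.650451079262096e-07
wrist [119, 95, 20, 21, 246] [128.2 105.5] [([0.4884, 0.1362], np.float64(-0.2848), 0.1159), ([0.4878, 0.134], np.float64(-0.2656), 0.1159)]
wrist [35, 209, 26, 24, 357] [ 47. 221.] [([0.4883, 0.1365], np.float64(-0.2873), 0.116), ([0.4891, 0.1327], np.float64(-0.2578), 0.1142)]
wrist [355, 190, 9, 17, 107] [358.1 197.7] [([0.4865, 0.1334], np.float64(-0.2577), 0.117), ([0.4877, 0.1331], np.float64(-0.2578), 0.1157)]
```

View pics/c6.png

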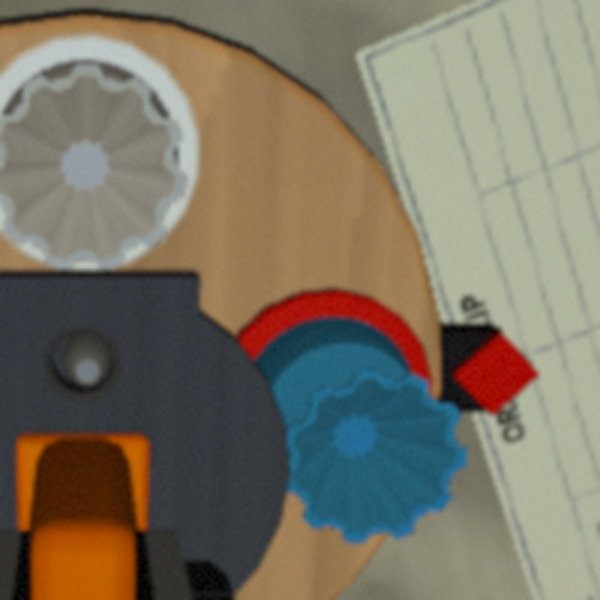

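Blue, at (408,215) in the wrist view, stands in line with the red pointer at (455,194) once parallax is allowed for. Carousel yaw is about -0.287 and foot yaw about -0.288. The plate lies flush at TCP z = 0.124 with the pin through it, so I'm handing in.

```bash
python3 -c "
from cell import manip
print(manip.sign_off())"
```

```text
the job is handed in; nothing more can be done
None
```

The job is handed in: the handle is seated flush on the hub pins, and the blue weight is at the red pointer to within about 0.01 rad by my camera measurements. The gripper is still holding the handle, and I moved nothing else; the hand-in returned no verdict.

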